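Fit the spacer ring and splined chuck on a leaning banding spindle

ROBOT

A 6-joint arm with a two-finger parallel gripper is mounted at the origin on the work surface. World frame = base frame: x ahead of the robot, y to its left, z up, the work surface at z = 0. Lengths are in mm, angles in rad, forces in N, time in s.
With the tool pointing down it reaches from about 150 to 775 mm from the base axis. Payload 6.1 kg.
Tool frame: the origin (TCP) lies midway between the tips of the shut fingers; the grasp point (between the pads) lies 19 mm behind it; z points along the fingers, y is the line along which they close (so a half turn about z gives the same grasp; the last joint's range is limited). The gripper opens to 85 mm and grips with 20 to 120 N. Pads are 22 mm wide; open, the fingers measure 114 mm over their backs; the gripper's body (76 mm by 85 mm) begins 54 mm behind the grasp point. The pads swing forward as they close: fully open they stand 13 mm farther back than shut.
Start: joints at [1.204, 0.126, -0.04, 1.405, 0, 1.571], TCP at [188.273, 490.063, 208.495] pointing down, gripper open.
Joint ranges: [-2.72, 2.72], [-0.95, 1.95], [-1.27, 1.35], [-1.78, 2.02], [-1.46, 1.47], [-3.14, 3.14]. Speed limits (rad/s): [2.39, 2.39, 3.01, 3.14, 3.14, 3.14].

INTERFACE

Orientations are given as a 3x3 rotation matrix whose columns are the frame's x, y, z axes.
In Python, from plant import env gives the robot as it stands.
- The arm moves only by the shell command python3 -m creep 'ROWS' [FORCE]. ROWS is JSON, a list of rows, each an object with "hand": the opening, from -1 (shut) to 1 (fully open); "dp": the shift along the world's x, y, z each as a share of 0.75 m, from -1 to 1, a list of three; "twist": the turn about the world's z as a share of 0.5 rad, from -1 to 1. A call has exactly 8 rows; each row is the pose to reach, as a shift and turn from the pose commanded when the call began; what a row does not reach only later rows make up. A row lasts 1/10 s, in which the tool goes at most 50 mm and 8.59 degrees, less where a joint would pass 70% of its speed; a pose out of reach is approached as far as the arm can. A call with a number of a shift or a turn outside -1 to 1 is refused whole. A call with a gripper value outside its range is refused whole. The fingers move at their own pace and stop on an object; FORCE is the grip in N (left out, the last holds). Time passes only in rows, so rows that repeat a pose let the fingers close, or fill a call up. It gives the time, the measured TCP pose, the force, the opening and the grip force at its end, in the units of the state.
- env.read_state(): the state, without advancing time (a new reading comes with each control period).
- env.read_camera(name): name is "scene" or "top"; returns a dict with "color" (400x640x3 uint8, red, green, blue), "z_map" (400x640 float32, mm along the optical axis (not along the pixel's ray), 0 where there is no reading), "K" (3x3 intrinsics, pixels), "D" ([k1, k2, p1, p2, k3] as OpenCV has them; the pictures are not rectified), "extrinsics" (4x4, takes a point from camera to world coordinates). Camera axes: x right, y down, z forward; pixel columns grow to the right and rows downward; lengths in mm; the calibration is good to about 2 mm. A picture is of the moment at which its call begins.
- env.job_done(): hands the job in; it is judged then, once.
The state is a dict: "clock": time; "joint_positions": joint angles; "qd": joint speeds; "effort": joint torques, N m; "eef_pos": TCP position; "tool_rot": TCP orientation; "ft_force": force on the tool from outside, world axes, zero at the start; "ft_torque": the same for the moment, N m; "grip_width": finger opening in mm; "gripper_force": force on a finger pad.
Only numpy, scipy, OpenCV 4.12 (cv2) and the standard library are available. Lean on these libraries where they do the work, as an engineer would, in place of code of your own. Each camera call takes 0.05 s, during which the arm holds its last target. There are 200 camera calls.

TASK

Set up the pot-banding machine: first slip the plain steel spacer ring over the leaning splined spindle until it lies flat on the bearing's flange, then push the splined chuck, disc side down, onto the spindle, turning it back and forth until the teeth mesh and it sits fully home on the ring. Let go of both, and leave the bowl, the pot and the tin where they stand.

Things in the scene. Friction and masses are not known exactly. Their poses are not given: they have to be found in the camera images.
- seat (a point): Centre of the round steel flange face (52 mm across) atop the bearing barrel of the banding machine, 125 mm above the table. Fixed: does not turn with the spindle. z axis: the spindle's axis, outwards, leaning 30 degrees from vertical, away from the machine's grey gearbox and motor (below 80 mm), roughly towards the robot; y axis level. Barrel below the flange: 50 mm across.
- spline_top (a point): On the spindle's axis, 44 mm above the flange face, where its splines end; axes as seat. Steel core 26 mm across; four equal square-ended ribs 8.5 mm wide, 36 mm over the tips; above them a smooth pilot, 26 mm across to 53 mm above the face, tapering to 16 mm at 62 mm. The ribs' angle varies, is not reported, repeats every 90 degrees. Stiff to turn (0.6 N m): light rubbing does not turn it.
- ring_mid (a point): Centre (half-way up) of the loose plain steel spacer ring, lying flat on the table at the start: 58 mm outside, 42 mm bore, 12 mm thick, about 0.12 kg. Its z axis is the ring's axis. Lying flat on the flange its centre is 6 mm above the face.
- chuck_mid (a point): Centre (half-way up) of the loose aluminium chuck, standing disc down at the start: disc 100 mm across, 8 mm thick, under a square boss 44 mm across flats; 50 mm high in all, 0.35 kg. Grip the boss, 8 to 50 mm above the underside. z axis: bore axis, from disc to boss; x axis square to one flat. Fully home it is 37 mm above the flange face; unmeshed on the rib ends, about 69 mm.
- chuck_bore (a point): Centre of the chuck's underside, the mouth of its through bore; axes as chuck_mid. Four inner teeth 13 mm wide behind the middles of the boss's flats, 28.4 mm between opposite teeth; four grooves towards the boss's corners take the spindle's ribs. Play on the ribs about 1.2 mm, or 4 to 5 degrees, either way.
- bowl: Loose terracotta bowl, 110 mm across and 38 mm high, origin at its underside. Bystander: leave alone.
- tin: Loose closed bare metal paint tin, 72 mm across and 85 mm high, origin at its underside. Bystander: leave alone.
- pot: Loose terracotta pot, 100 mm across and 70 mm high, origin at its underside. Bystander: leave alone.
Things that resemble listed ones, but are neither listed nor needed, are in the scene too. Of the things like the part that bears ring_mid, leave any that is orange; of the rest the smaller one is meant. What is shaped like the part that bears chuck_mid but black or green is not meant.

How it is judged (in metres and radians):
On the way:
1. the spacer ring lies flat on the flange, around the spindle, with the chuck not yet on (z of ring_mid in the frame of seat between 0.003 and 0.0085 m and x of ring_mid in the frame of seat between -0.006 and 0.006 m and y of ring_mid in the frame of seat between -0.006 and 0.006 m and angle between the z axis of ring_mid and the z axis of seat, either way round below 0.1 rad and distance between chuck_mid and seat above 0.1 m), for 0.2 s.
At the end, for the whole second after the job is handed in: Ring flat on the flange around the spindle (centre 3 to 8.5 mm above the face, within 6 mm of the axis each way and 6 degrees); chuck, disc down, meshed and home on it (centre 34 to 40 mm above the face, within 4 mm of the axis each way and 4.5 degrees); both still (z of ring_mid in the frame of seat between 0.003 and 0.0085 m and x of ring_mid in the frame of seat between -0.006 and 0.006 m and y of ring_mid in the frame of seat between -0.006 and 0.006 m and angle between the z axis of ring_mid and the z axis of seat, either way round below 0.1 rad and z of chuck_mid in the frame of seat between 0.034 and 0.04 m and x of chuck_mid in the frame of seat between -0.004 and 0.004 m and y of chuck_mid in the frame of seat between -0.004 and 0.004 m and angle between the z axis of chuck_mid and the z axis of seat, either way round below 0.08 rad and angle between chuck_mid's own z axis and vertical below 0.8 rad and linear speed of each of chuck, ring below 0.02 m/s); the robot touches nothing.
It fails at once if a bystander is moved more than 30 mm or tipped (distance of any of bowl, tin, pot from where it was at the start of the episode above 0.03 m or angle between any of bowl, tin, pot's own z axis and vertical above 0.5 rad).
It also fails if it takes over 72 s, if anything falls off the work surface, if the arm or the gripper's body presses on something with over 40 N, if the wrist force passes 120 N, or if a joint passes its speed limit or range.

## Working session

There is one attempt and no reset: what is moved stays moved. The work goes in short steps, Python scripts to look and compute and a shell command to move; the robot and the scene stay as the last step left them, time stands still between calls to the robot, and variables do not carry over. Pictures are saved under pics/ and viewed, at most 10 in all, crops included, and the job is handed in when it is done.

```bash
ls; mkdir -p pics
cat > h.py <<'E'
import numpy as np, cv2
from plant import env
def cam(n):
    c=env.read_camera(n); np.savez('/tmp/%s.npz'%n,**c); return c
def load(n): return dict(np.load('/tmp/%s.npz'%n))
def cloud(c):
    h,w=c['z_map'].shape; u,v=np.meshgrid(np.arange(w),np.arange(h))
    p=cv2.undistortPoints(np.stack([u,v],-1).reshape(-1,1,2).astype(float),c['K'],c['D']).reshape(h,w,2)
    z=c['z_map'][...,None]; P=np.concatenate([p*z,z],-1)
    E=c['extrinsics']; W=P@E[:3,:3].T+E[:3,3]; W[c['z_map']==0]=np.nan; return W
def save(f,img,s=1):
    cv2.imwrite('pics/'+f,cv2.resize(img[...,::-1],None,fx=s,fy=s,interpolation=cv2.INTER_CUBIC))
def proj(c,P):
    E=np.linalg.inv(c['extrinsics']); r,_=cv2.Rodrigues(E[:3,:3])
    return cv2.projectPoints(np.array(P,float).reshape(-1,1,3),r,E[:3,3],c['K'],c['D'])[0].reshape(-1,2)
E
python3 - <<'E'
from h import *
for n in('scene','top'):
    c=cam(n); save(n+'0.png',c['color'],1.25); print(n,c['extrinsics'].round(2),c['K'])
print(env.read_state())
E
```

```text
pics
scene [[ 8.30000e-01  3.30000e-01 -4.50000e-01  1.14832e+03]
 [ 5.50000e-01 -4.80000e-01  6.80000e-01 -8.79640e+02]
 [ 1.00000e-02 -8.10000e-01 -5.80000e-01  9.02540e+02]
 [ 0.00000e+00  0.00000e+00  0.00000e+00  1.00000e+00]] [[457.86395381   0.         317.04784612]
 [  0.         457.86395381 200.19754992]
 [  0.           0.           1.        ]]
top [[-0.00000e+00 -9.90000e-01  1.50000e-01  3.88500e+02]
 [-1.00000e+00  0.00000e+00 -0.00000e+00 -6.50000e+00]
 [ 0.00000e+00 -1.50000e-01 -9.90000e-01  1.23652e+03]
 [ 0.00000e+00  0.00000e+00  0.00000e+00  1.00000e+00]] [[393.63738169   0.         325.50624196]
 [  0.         393.63738169 199.86466156]
 [  0.           0.           1.        ]]
{'clock': 0.1, 'joint_positions': array([ 1.20399797e+00,  1.26293520e-01, -4.05237060e-02,  1.40538974e+00,
       -9.85223768e-06,  1.57077028e+00]), 'qd': array([-0.00019025,  0.00039204,  0.00172022,  0.00080708, -0.00039054,
       -0.00092085]), 'effort': array([ 1.02799098e-03, -4.36901343e+01,  3.53607559e+01,  1.36759385e-02,
        2.29938973e-05,  1.33545552e-05]), 'eef_pos': array([188.13725229, 489.69683023, 207.81243994]), 'tool_rot': array([[-9.33489677e-01,  3.58603926e-01, -4.96699262e-04],
       [ 3.58604270e-01,  9.33488743e-01, -1.32033873e-03],
       [-9.81548181e-06, -1.41064105e-03, -9.99999005e-01]]), 'ft_force': array([ 0.08135006, -0.23141599, -0.53464807]), 'ft_torque': array([-0.04414487, -0.04874814,  0.01024991]), 'gripper_force': 0.0, 'grip_width': 84.974960896367}
```

View pics/scene0.png

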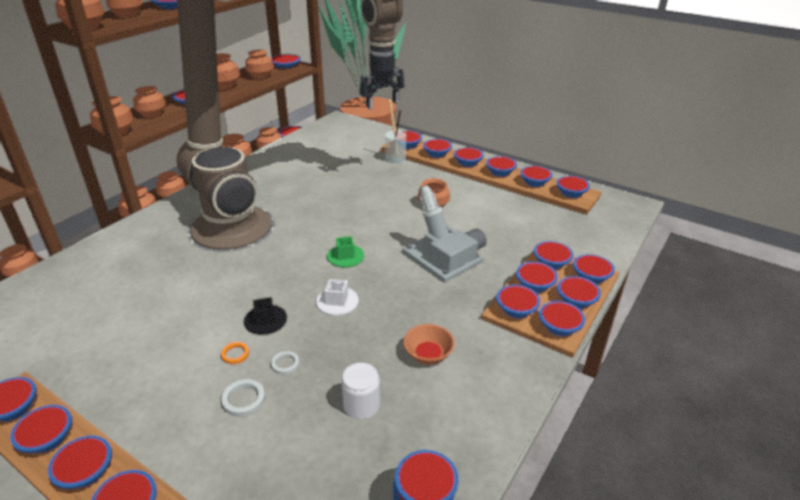

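View pics/top0.png

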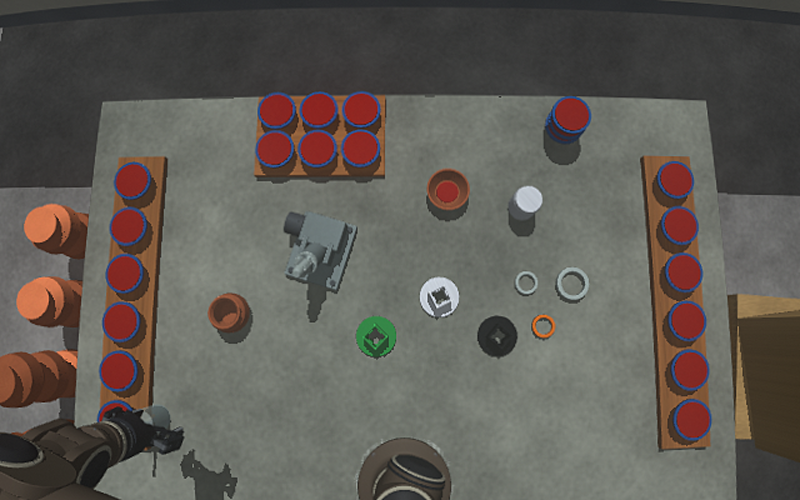

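The scene view shows the small steel ring at about (285,362), the white chuck at (337,296) and the machine's spindle at (430,205). In the top view they are at (526,283), (440,296) and (303,262). The black and green chucks, the orange ring and the bigger ring are decoys.

Run:
```python
from h import *
T=load('top'); S=load('scene')
WT,WS=cloud(T),cloud(S)
def near(W,u,v,r,zl,zh):
    s=W[v-r:v+r,u-r:u+r].reshape(-1,3); return s[(s[:,2]>zl)&(s[:,2]<zh)]
for n,W,(u,v) in(('top',WT,(421,226)),('scene',WS,(228,290))):
    s=near(W,u,v,14,6,25); c,r=cv2.minEnclosingCircle(s[:,:2].astype(np.float32)); print(n,'ring',len(s),c,r,np.median(s[:,2]))
for n,W,(u,v) in(('top',WT,(351,237)),('scene',WS,(270,236))):
    s=near(W,u,v,24,4,15); c,r=cv2.minEnclosingCircle(s[:,:2].astype(np.float32)); print(n,'disc',len(s),c,r,np.median(s[:,2]))
    s=near(W,u,v,24,44,60); print('boss',len(s),cv2.minAreaRect(s[:,:2].astype(np.float32)),np.median(s[:,2]))
for n,W in(('top',WT),('scene',WS)):
    print(n,'table z',np.nanmedian(W[180:200,400 if n=='top' else 200:420 if n=='top' else 210,2]))
    m=(W[...,2]>90)&(W[...,2]<230)&(abs(W[...,1]-200)<120)&(abs(W[...,0]-450)<150)
    s=W[m]; print('spindle pts',len(s),s.min(0),s.max(0)); 
    np.save('/tmp/sp_%s.npy'%n,s)
    for z in range(90,200,10):
        q=s[(s[:,2]>=z)&(s[:,2]<z+10)]; 
        if len(q):print(z,len(q),q.mean(0).round(1),q.min(0).round(0)[:2],q.max(0).round(0)[:2])
a=cv2.resize(T['color'][185:255,215:300],None,fx=4.7,fy=4.7,interpolation=3)
b=cv2.resize(T['color'][205:275,320:405],None,fx=4.7,fy=4.7,interpolation=3)
d=cv2.resize(S['color'][140:215,310:395],None,fx=4.7,fy=4.7,interpolation=3)[:329]
e=cv2.resize(S['color'][210:280,240:325],None,fx=4.7,fy=4.7,interpolation=3)
h=min(x.shape[0] for x in(a,b,d,e))-30
im=np.vstack([np.hstack([a[:h],b[:h]]),np.hstack([d[:h],e[:h]])]); print(im.shape); save('crop1.png',im)
```

```text
top ring 130 (490.8887939453125, -304.8683166503906) 30.632328033447266 11.408372277487274
scene ring 156 (493.6091613769531, -308.63970947265625) 29.726268768310547 10.03885201424606
top disc 631 (458.4061584472656, -86.12078857421875) 101.28411865234375 7.557915623840017
boss 102 ((457.0353088378906, -88.26268005371094), (43.1753044128418, 43.9403076171875), 26.134504318237305) 48.66975023878058
scene disc 348 (422.5247802734375, -58.528099060058594) 99.48152160644531 6.481299602464901
boss 89 ((459.74920654296875, -88.06928253173828), (44.097389221191406, 49.25890350341797), 26.755117416381836) 47.173829274585955
top table z -0.31128681888526444
spindle pts 412 [490.48037496 193.20781695  90.23712319] [573.16357164 251.51865352 184.86795716]
90 27 [561.  205.1  95.5] [531. 193.] [573. 229.]
100 32 [554.1 205.6 105.3] [527. 194.] [568. 230.]
110 38 [538.4 210.4 115.7] [505. 197.] [561. 252.]
120 73 [533.  214.4 125.6] [509. 198.] [557. 248.]
130 82 [538.6 218.4 134.5] [506. 200.] [552. 241.]
140 26 [523.1 221.1 144.6] [499. 211.] [548. 238.]
150 30 [518.9 223.7 154.7] [492. 212.] [532. 240.]
160 35 [513.5 226.1 165.7] [491. 213.] [525. 243.]
170 54 [503.8 229.  175.3] [490. 217.] [522. 242.]
180 15 [501.5 231.2 181.7] [496. 226.] [509. 236.]
scene table z 7.193488421015843
spindle pts 439 [494.32301555 190.54091454  90.07605493] [576.70473962 248.29687488 181.70650867]
90 49 [558.6 202.9  95. ] [529. 191.] [577. 233.]
100 54 [551.4 204.6 104.8] [517. 193.] [571. 230.]
110 59 [546.  207.7 114.9] [508. 194.] [566. 238.]
120 66 [540.6 211.4 124.9] [511. 197.] [560. 248.]
130 60 [534.8 217.2 134.6] [505. 197.] [555. 239.]
140 40 [523.7 221.9 144.8] [500. 210.] [538. 239.]
150 42 [518.2 221.9 154.8] [495. 209.] [537. 241.]
160 36 [514.7 224.2 165.2] [498. 212.] [527. 239.]
170 30 [507.6 228.4 174.2] [494. 218.] [518. 243.]
180 3 [505.3 227.  181.3] [503. 225.] [507. 232.]
(598, 800, 3)
```

View pics/crop1.png

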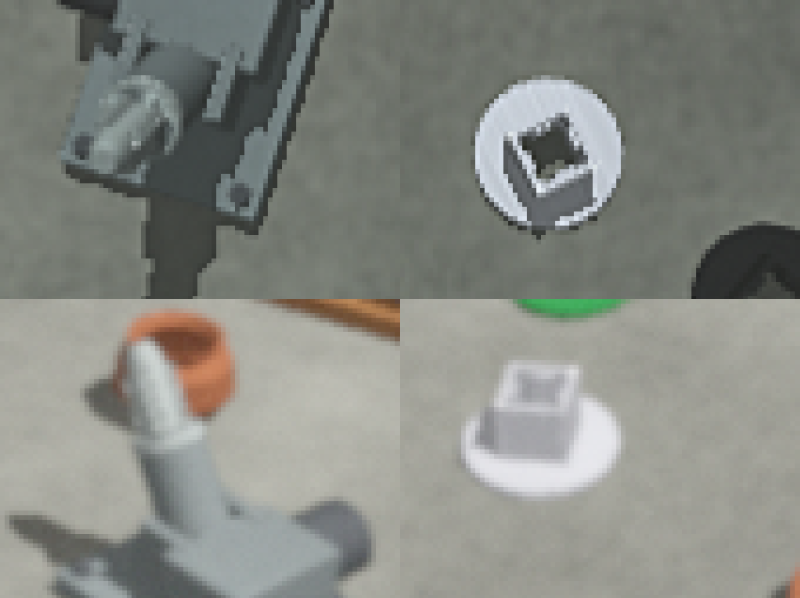

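Crop: the spindle's tip is at about (105,150) and its flange at (150,120) in the top-left panel. The chuck's boss is clearly turned relative to the world axes, at about (550,150). Next I fit the spindle's pose and rib angle from both clouds.

```bash
cat >> h.py <<'E'
def axes(az):
    a=np.array([np.cos(az),np.sin(az)]); z=np.array([a[0]*.5,a[1]*.5,np.cos(np.pi/6)])
    y=np.array([-a[1],a[0],0.]) ; x=np.cross(y,z); return np.c_[x,y,z]
E
python3 - <<'E'
from h import *
from scipy.optimize import least_squares
def resid(p,s,ribs=True):
    R=axes(p[2]); q=(s-[p[0],p[1],125+(p[4] if len(p)>4 else 0)])@R
    r=np.hypot(q[:,0],q[:,1]); h=q[:,2]; ph=np.arctan2(q[:,1],q[:,0])-p[3]
    d=(ph+np.pi/4)%(np.pi/2)-np.pi/4
    rr=np.where(abs(r*np.sin(d))<4.25,np.minimum(18,99),13.) if ribs else np.full(len(r),16.)
    prof=np.where(h<-1.5,25.,np.where(h<44,rr,np.where(h<53,13.,13-5*(h-53)/9)))
    e=r-prof
    fl=np.minimum(abs(e),abs(h)); e=np.where((abs(h)<5)&(r<28)&(r>16),np.sign(h)*fl,e)
    e=np.where(h>58,np.sign(e)*np.minimum(abs(e),abs(h-62)),e)
    return np.clip(e,-8,8)
for n in('top','scene','both'):
    s=np.vstack([np.load('/tmp/sp_%s.npy'%k) for k in(['top','scene'] if n=='both' else [n])])
    f=least_squares(resid,[545,211,2.7,0],loss='soft_l1',args=(s,False),x_scale=[1,1,.02,.1],diff_step=1e-4)
    f=least_squares(resid,np.r_[f.x,0],loss='soft_l1',args=(s,False),x_scale=[1,1,.02,.1,1],diff_step=1e-4)
    p=f.x.copy(); print(n,p.round(2),f.cost)
    cs=[]
    for d in range(0,90,10):
        g=p.copy(); g[3]=np.radians(d); cs.append(round(float(np.sum(np.log1p((resid(g,s)/1.5)**2))),1))
    print(cs)
    R=axes(p[2]);print('lean az',np.degrees(p[2]),'z',R[:,2])
E
```

```text
top [539.68 204.72   1.89   0.     5.04] 1807.6572502689974
[971.7, 975.8, 980.2, 972.1, 959.7, 966.6, 965.0, 964.6, 958.7]
lean az 108.24129663553082 z [-0.15650977  0.47487334  0.8660254 ]
scene [528.56 225.1    2.81   0.    -2.25] 655.8849677261219
[558.0, 558.7, 534.0, 498.6, 463.1, 455.5, 485.5, 507.4, 540.8]
lean az 161.23382526283274 z [-0.47341967  0.16085339  0.8660254 ]
both [527.   225.11   2.83   0.     0.  ] 1071.3395954062162
[923.3, 924.1, 860.2, 789.7, 719.3, 726.7, 780.2, 872.3, 913.6]
lean az 162.28719400150254 z [-0.47629675  0.15212299  0.8660254 ]
```

Run:
```python
from h import *
from scipy.optimize import least_squares,minimize
src=open('h.py').read()
def resid(p,s):
    R=axes(p[2]); q=(s-[p[0],p[1],125])@R
    r=np.hypot(q[:,0],q[:,1]); h=q[:,2]; d=(np.arctan2(q[:,1],q[:,0])-p[3]+np.pi/4)%(np.pi/2)-np.pi/4
    rr=np.where(abs(r*np.sin(d))<4.25,18.,13.)
    prof=np.where(h<-1.5,25.,np.where(h<44,rr,np.where(h<53,13.,13-5*(h-53)/9)))
    e=r-prof
    e=np.where((abs(h)<5)&(r<28)&(r>13),np.minimum(abs(e),abs(h)),e)
    return np.clip(e,-8,8)
for n in('top','scene','both'):
    s=np.vstack([np.load('/tmp/sp_%s.npy'%k) for k in(['top','scene'] if n=='both' else [n])])
    f=lambda p:np.sum(np.log1p((resid(p*[1,1,.02,.02],s)/1.5)**2))
    best=min((minimize(f,np.array([527,225,np.radians(az)/.02,np.radians(d)/.02]),method='Nelder-Mead',options=dict(maxiter=600)) for d in(0,22,45,67) for az in(155,165)),key=lambda m:m.fun)
    p=best.x*[1,1,.02,.02]; print(n,p[:2].round(1),np.degrees(p[2:]).round(1),best.fun)
S=load('scene');T=load('top'); out=[]
R=axes(p[2]); o=np.array([p[0],p[1],125])
for c,(u0,v0) in((T,(215,185)),(S,(310,140))):
    im=cv2.resize(c['color'][v0:v0+80,u0:u0+85],None,fx=4.7,fy=4.7,interpolation=3)
    def line(L,col):
        q=((proj(c,np.array(L)@R.T+o)-[u0,v0]+.5)*4.7).astype(int); cv2.polylines(im,[q.reshape(-1,1,2)],False,col,1)
    t=np.linspace(0,2*np.pi,40)
    for rad,h in((26,0),(13,53),(8,62)): line(np.c_[rad*np.cos(t),rad*np.sin(t),0*t+h],(255,0,0))
    for k in range(4):
        a=p[3]+k*np.pi/2; line([[18*np.cos(a),18*np.sin(a),0],[18*np.cos(a),18*np.sin(a),44]],(255,255,0))
    out.append(im)
save('fit.png',np.hstack(out))
```

```text
top [526.6 224.4] [162.7  44.6] 227.0630201870436
scene [527.7 225.2] [162.9  46.1] 442.9980066606236
both [527.1 224.9] [162.4  46.6] 681.9238099238712
```

View pics/fit.png

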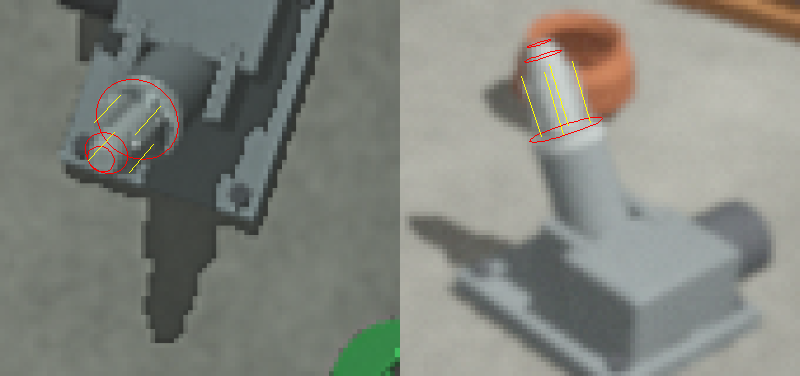

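The fit agrees in both views: the flange's red circle lies on the flange in the left and right panels. The seat is at (527,225,125), lean azimuth is 162.6° and the ribs sit at about 45° in the seat frame. So boss flats square to the seat's y axis should mesh directly. Next is the ring.

```bash
python3 -m creep '[{"hand":1,"dp":[0.19,-0.49,0],"twist":0.126},{"hand":1,"dp":[0.19,-0.49,0],"twist":0.126},{"hand":1,"dp":[0.19,-0.49,0],"twist":0.126},{"hand":1,"dp":[0.19,-0.49,0],"twist":0.126},{"hand":1,"dp":[0.19,-0.49,0],"twist":0.126},{"hand":1,"dp":[0.19,-0.49,0],"twist":0.126},{"hand":1,"dp":[0.19,-0.49,0],"twist":0.126},{"hand":1,"dp":[0.19,-0.49,0],"twist":0.126}]' 30
python3 -m creep '[{"hand":1,"dp":[0.19,-0.49,-0.05],"twist":0},{"hand":1,"dp":[0.19,-0.49,-0.05],"twist":0},{"hand":1,"dp":[0.19,-0.49,-0.05],"twist":0},{"hand":1,"dp":[0.19,-0.49,-0.05],"twist":0},{"hand":1,"dp":[0.19,-0.49,-0.05],"twist":0},{"hand":1,"dp":[0.19,-0.49,-0.05],"twist":0},{"hand":1,"dp":[0.19,-0.49,-0.05],"twist":0},{"hand":1,"dp":[0.19,-0.49,-0.05],"twist":0}]'
```

```text
clock: 0.9
eef_pos: [330.8, 120.4, 208.5]
tool_rot: [[-0.954, 0.299, 0.0], [0.299, 0.954, -0.0], [-0.0, 0.0, -1.0]]
ft_force: [1.9, 0.1, 0.0]
grip_width: 85.6
gripper_force: 0.0
clock: 1.7
eef_pos: [473.4, -247.3, 170.3]
tool_rot: [[-0.954, 0.3, -0.0], [0.3, 0.954, 0.0], [0.001, 0.0, -1.0]]
ft_force: [1.1, 1.1, 0.4]
grip_width: 85.6
gripper_force: 0.0
```

```bash
python3 -m creep '[{"hand":1,"dp":[0.025,-0.08,0],"twist":0},{"hand":1,"dp":[0.025,-0.08,-0.06],"twist":0},{"hand":1,"dp":[0.025,-0.08,-0.12],"twist":0},{"hand":1,"dp":[0.025,-0.08,-0.17],"twist":0},{"hand":1,"dp":[0.025,-0.08,-0.2],"twist":0},{"hand":1,"dp":[0.025,-0.08,-0.224],"twist":0},{"hand":1,"dp":[0.025,-0.08,-0.224],"twist":0},{"hand":1,"dp":[0.025,-0.08,-0.224],"twist":0}]'
python3 -m creep '[{"hand":0,"dp":[0,0,0],"twist":0},{"hand":0,"dp":[0,0,0],"twist":0},{"hand":0,"dp":[0,0,0],"twist":0},{"hand":0,"dp":[0,0,0],"twist":0},{"hand":0,"dp":[0,0,0],"twist":0},{"hand":0,"dp":[0,0,0],"twist":0},{"hand":0,"dp":[0,0,0],"twist":0},{"hand":0,"dp":[0,0,0],"twist":0}]' 30
```

```text
clock: 2.5
eef_pos: [491.8, -304.8, 3.0]
tool_rot: [[-0.954, 0.299, -0.001], [0.299, 0.954, 0.001], [0.001, 0.0, -1.0]]
ft_force: [0.2, 0.1, 0.6]
grip_width: 85.5
gripper_force: 0.0
clock: 3.3
eef_pos: [492.0, -304.9, 3.0]
tool_rot: [[-0.954, 0.299, -0.0], [0.299, 0.954, 0.0], [0.0, 0.0, -1.0]]
ft_force: [0.3, 0.2, -0.1]
grip_width: 42.9
gripper_force: 0.0
```

Run:
```python
from h import *
S=cam('scene'); save('s1.png',S['color'][230:330,170:290],5)
```

```text
(no output)
```

View pics/s1.png

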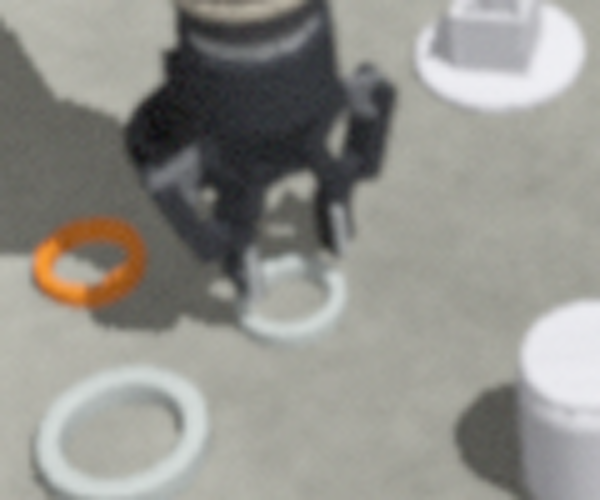

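The ring is still at about (295,297) in this crop, flat and unmoved. The fingertips closed above it, because partly open fingers stand back. I'll open, go 10 mm lower and close again.

```bash
python3 -m creep '[{"hand":1,"dp":[0,0,0],"twist":0},{"hand":1,"dp":[0,0,0],"twist":0},{"hand":1,"dp":[0,0,0],"twist":0},{"hand":1,"dp":[0,0,0],"twist":0},{"hand":1,"dp":[0,0,0],"twist":0},{"hand":1,"dp":[0,-0.002,-0.007],"twist":0},{"hand":1,"dp":[0,-0.002,-0.0133],"twist":0},{"hand":1,"dp":[0,-0.002,-0.0133],"twist":0}]'
python3 -m creep '[{"hand":0,"dp":[0,0,0],"twist":0},{"hand":0,"dp":[0,0,0],"twist":0},{"hand":0,"dp":[0,0,0],"twist":0},{"hand":0,"dp":[0,0,0],"twist":0},{"hand":0,"dp":[0,0,0],"twist":0},{"hand":0,"dp":[0,0,0],"twist":0},{"hand":0,"dp":[0,0,0],"twist":0},{"hand":0,"dp":[0,0,0],"twist":0}]' 30
```

```text
clock: 4.15
eef_pos: [491.4, -306.1, -8.1]
tool_rot: [[-0.954, 0.299, -0.001], [0.299, 0.954, 0.001], [0.002, 0.0, -1.0]]
ft_force: [0.7, 0.3, -0.6]
grip_width: 85.4
gripper_force: 0.0
clock: 4.95
eef_pos: [492.0, -306.4, -7.0]
tool_rot: [[-0.954, 0.299, 0.0], [0.299, 0.954, 0.0], [-0.0, 0.0, -1.0]]
ft_force: [-0.3, -0.3, 0.1]
grip_width: 43.0
gripper_force: 0.0
```

Run:
```python
from h import *
S=cam('scene');T=cam('top')
r=lambda i:cv2.resize(i,(400,400),interpolation=3)
save('s2.png',np.hstack([r(S['color'][240:320,190:270]),r(T['color'][185:265,380:460])]))
W=cloud(S)
s=W[270:310,205:250].reshape(-1,3); s=s[(s[:,2]>3)&(s[:,2]<25)&(s[:,0]>450)]
print(len(s),s.min(0),s.max(0))
for p in([492,-306.4,0],[492,-306.4,12]): print(proj(S,p),proj(T,p))
```

```text
213 [ 464.15680022 -395.31348768    3.03719666] [ 554.36054803 -278.08355283   24.80941106]
[[228.32697669 290.76500955]] [[419.54932338 225.43889212]]
[[227.83448747 287.5970219 ]] [[420.45542776 225.11413257]]
```

View pics/s2.png

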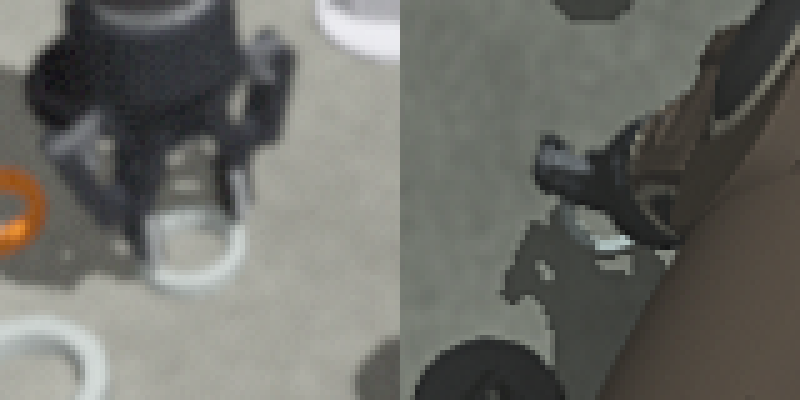

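Run:
```python
from h import *
S=load('scene')
for y in (21.5,28,-21.5,-28):
    for z in(0,6,12,18,24): print(y,z,((proj(S,[492+.299*y,-306.4+.954*y,z])[0]-[190,240])*5).round(0),end=' ')
    print()
W=cloud(S)
for y in range(205,300,6): print((y-0),W[280:296:4,228,2].round(0)[:1],end='')
# heights along finger column crop x 238 -> u 237
print([tuple(W[v,237].round(0)) for v in range(272,290,2)])
print([tuple(W[v,217].round(0)) for v in range(272,296,3)])
```

```text
21.5 0 [227. 235.] 21.5 6 [226. 227.] 21.5 12 [225. 219.] 21.5 18 [223. 211.] 21.5 24 [222. 203.] 
28 0 [237. 230.] 28 6 [236. 222.] 28 12 [235. 214.] 28 18 [234. 206.] 28 24 [233. 198.] 
-21.5 0 [156. 273.] -21.5 6 [154. 265.] -21.5 12 [153. 257.] -21.5 18 [152. 249.] -21.5 24 [150. 241.] 
-28 0 [145. 279.] -28 6 [143. 271.] -28 12 [142. 263.] -28 18 [141. 255.] -28 24 [139. 247.] 
205 [-1.]211 [-1.]217 [-1.]223 [-1.]229 [-1.]235 [-1.]241 [-1.]247 [-1.]253 [-1.]259 [-1.]265 [-1.]271 [-1.]277 [-1.]283 [-1.]289 [-1.]295 [-1.][(np.float64(512.0), np.float64(-285.0), np.float64(63.0)), (np.float64(508.0), np.float64(-283.0), np.float64(52.0)), (np.float64(511.0), np.float64(-286.0), np.float64(49.0)), (np.float64(513.0), np.float64(-289.0), np.float64(45.0)), (np.float64(509.0), np.float64(-286.0), np.float64(33.0)), (np.float64(510.0), np.float64(-289.0), np.float64(28.0)), (np.float64(511.0), np.float64(-290.0), np.float64(23.0)), (np.float64(508.0), np.float64(-288.0), np.float64(11.0)), (np.float64(513.0), np.float64(-294.0), np.float64(12.0))]
[(np.float64(488.0), np.float64(-330.0), np.float64(87.0)), (np.float64(492.0), np.float64(-335.0), np.float64(82.0)), (np.float64(494.0), np.float64(-338.0), np.float64(76.0)), (np.float64(494.0), np.float64(-339.0), np.float64(65.0)), (np.float64(495.0), np.float64(-342.0), np.float64(58.0)), (np.float64(490.0), np.float64(-340.0), np.float64(42.0)), (np.float64(489.0), np.float64(-341.0), np.float64(31.0)), (np.float64(471.0), np.float64(-328.0), np.float64(-2.0))]
```

```bash
python3 -m creep '[{"hand":1,"dp":[0,0,0],"twist":0},{"hand":1,"dp":[0,0,0],"twist":0},{"hand":1,"dp":[0,0,0],"twist":0},{"hand":1,"dp":[0,0,0],"twist":0},{"hand":1,"dp":[0,0,0],"twist":0},{"hand":1,"dp":[0,0,-0.006],"twist":0},{"hand":1,"dp":[0,0,-0.012],"twist":0},{"hand":1,"dp":[0,0,-0.012],"twist":0}]'
python3 -m creep '[{"hand":0.1,"dp":[0,0,0],"twist":0},{"hand":0.1,"dp":[0,0,0],"twist":0},{"hand":0.1,"dp":[0,0,0],"twist":0},{"hand":0.1,"dp":[0,0,0],"twist":0},{"hand":0.1,"dp":[0,0,0],"twist":0},{"hand":0.1,"dp":[0,0,0],"twist":0},{"hand":0.1,"dp":[0,0,0],"twist":0},{"hand":0.1,"dp":[0,0,0],"twist":0}]' 30
```

```text
clock: 5.85
eef_pos: [491.4, -306.1, -17.0]
tool_rot: [[-0.954, 0.299, -0.001], [0.299, 0.954, 0.001], [0.002, 0.0, -1.0]]
ft_force: [-1.4, -0.3, -0.3]
grip_width: 85.7
gripper_force: 0.0
clock: 6.65
eef_pos: [493.7, -306.7, -13.4]
tool_rot: [[-0.954, 0.299, 0.004], [0.299, 0.954, -0.001], [-0.004, 0.0, -1.0]]
ft_force: [-1.4, 3.9, 13.4]
grip_width: 47.1
gripper_force: 6.7
```

```bash
python3 -m creep '[{"hand":1,"dp":[0,0,0.004],"twist":0},{"hand":1,"dp":[0,0,0.004],"twist":0},{"hand":1,"dp":[0,0,0.004],"twist":0},{"hand":1,"dp":[0,0,0.004],"twist":0},{"hand":1,"dp":[0,0,0],"twist":0},{"hand":1,"dp":[0,0,-0.005],"twist":0},{"hand":1,"dp":[0,0,-0.01],"twist":0},{"hand":1,"dp":[0,0,-0.01],"twist":0}]'
python3 -m creep '[{"hand":0.2,"dp":[0,0,0],"twist":0},{"hand":0.2,"dp":[0,0,0],"twist":0},{"hand":0.2,"dp":[0,0,0],"twist":0},{"hand":0.2,"dp":[0,0,0],"twist":0},{"hand":0.2,"dp":[0,0,0],"twist":0},{"hand":0.2,"dp":[0,0,0],"twist":0},{"hand":0.2,"dp":[0,0,0],"twist":0},{"hand":0.2,"dp":[0,0,0],"twist":0}]' 30
```

```text
clock: 7.45
eef_pos: [491.5, -306.1, -24.4]
tool_rot: [[-0.954, 0.299, -0.001], [0.299, 0.954, 0.001], [0.001, 0.0, -1.0]]
ft_force: [-0.3, -0.2, 0.4]
grip_width: 85.7
gripper_force: 0.0
clock: 8.25
eef_pos: [492.1, -306.6, -22.8]
tool_rot: [[-0.954, 0.299, 0.0], [0.299, 0.954, -0.001], [-0.001, -0.0, -1.0]]
ft_force: [-1.5, 0.1, 5.2]
grip_width: 57.0
gripper_force: 31.4
```

Gripped at 57 mm with 31 N. The ring's centre is about 29 mm above the TCP reading. Now I lift and carry it.

```bash
python3 -m creep '[{"hand":0.1,"dp":[0,0,0.02],"twist":0},{"hand":0.1,"dp":[0,0,0.07],"twist":0},{"hand":0.1,"dp":[0,0,0.13],"twist":0},{"hand":0.1,"dp":[0,0.01,0.19],"twist":0},{"hand":0.1,"dp":[0,0.04,0.25],"twist":0},{"hand":0.1,"dp":[0.002,0.09,0.29],"twist":0},{"hand":0.1,"dp":[0.002,0.15,0.3],"twist":0},{"hand":0.1,"dp":[0.002,0.21,0.3],"twist":0}]' 30
python3 -m creep '[{"hand":0.1,"dp":[0.002,0.06,0],"twist":0},{"hand":0.1,"dp":[0.002,0.12,0],"twist":0},{"hand":0.1,"dp":[0.002,0.18,0],"twist":0},{"hand":0.1,"dp":[0.003,0.24,0],"twist":0},{"hand":0.1,"dp":[0.003,0.3,0],"twist":0},{"hand":0.1,"dp":[0.004,0.36,0],"twist":0},{"hand":0.1,"dp":[0.004,0.42,0],"twist":0},{"hand":0.1,"dp":[0.005,0.48,0],"twist":0}]' 30
python3 -m creep '[{"hand":0.1,"dp":[0,0.02,0],"twist":0},{"hand":0.1,"dp":[0,0.03,0],"twist":0},{"hand":0.1,"dp":[0,0.03,0],"twist":0},{"hand":0.1,"dp":[0,0.03,0],"twist":0},{"hand":0.1,"dp":[0,0.03,0],"twist":0},{"hand":0.1,"dp":[0,0.03,0],"twist":0},{"hand":0.1,"dp":[0,0.03,0],"twist":0},{"hand":0.1,"dp":[0,0.03,0],"twist":0}]' 30
python3 - <<'E'
from h import *
S=cam('scene');T=cam('top');st=env.read_state();p=st['eef_pos'];print(p,st['grip_width'],st['gripper_force'])
W=cloud(S); m=(abs(W[...,0]-497)<70)&(abs(W[...,1]-234)<60)&(W[...,2]>190)&(W[...,2]<330)
r=lambda i:cv2.resize(i,(400,400),interpolation=3)
save('s3.png',np.hstack([r(S['color'][110:190,310:390]),r(T['color'][170:250,200:280])]))
y=st['tool_rot'][:,1]
for z in range(0,40,8):
  for k in(-28,28): print(z,k,((proj(S,p+y*k+[0,0,z])[0]-[310,110])*5).round())
E
```

```text
clock: 9.05
eef_pos: [494.4, -148.0, 203.4]
tool_rot: [[-0.954, 0.3, 0.004], [0.3, 0.954, -0.001], [-0.004, 0.0, -1.0]]
ft_force: [2.0, -0.1, -0.7]
grip_width: 56.4
gripper_force: 32.5
clock: 9.85
eef_pos: [496.8, 213.0, 201.3]
tool_rot: [[-0.954, 0.299, -0.0], [0.299, 0.954, 0.0], [0.0, 0.0, -1.0]]
ft_force: [1.2, 0.5, -1.7]
grip_width: 57.1
gripper_force: 32.5
clock: 10.65
eef_pos: [497.4, 233.1, 201.7]
tool_rot: [[-0.954, 0.3, 0.0], [0.3, 0.954, 0.0], [-0.0, 0.0, -1.0]]
ft_force: [-0.3, -0.3, -2.1]
grip_width: 56.6
gripper_force: 32.6
[497.32557995 233.32820236 201.61220831] 56.57962342606667 32.56849656812847
0 -28 [112. 176.]
0 28 [178. 150.]
8 -28 [112. 165.]
8 28 [179. 139.]
16 -28 [113. 153.]
16 28 [180. 128.]
24 -28 [113. 142.]
24 28 [180. 116.]
32 -28 [113. 131.]
32 28 [181. 105.]
```

View pics/s3.png

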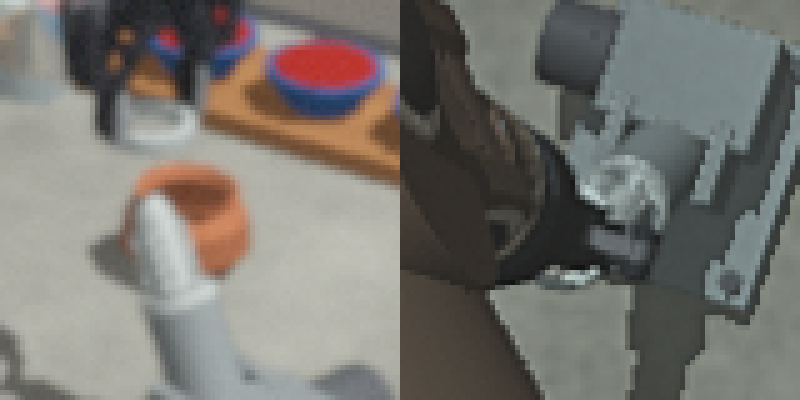

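Left panel: the ring hangs level between the fingers at about (157,120), above the spindle tip at (150,205). I'll check its offset from the TCP numerically.

Run:
```python
from h import *
from scipy.optimize import least_squares
p=np.array([497.3,233.3,201.6]); ty=np.array([.3,.954,0]); tx=np.array([.954,-.3,0])
for n in('scene','top'):
    c=load(n); W=cloud(c); g=c['color'].astype(int).min(-1)
    m=(abs(W-[497,234,230])<[45,45,20]).all(-1)&(g>(120 if n=='scene' else 150)); s=W[m]-p
    q=np.c_[s@tx,s@ty,s[:,2]]; print(n,len(q),q.min(0).round(1),q.max(0).round(1),np.median(q,0).round(1))
    if n=='scene':
        t=q[(q[:,2]<40)]
        f=least_squares(lambda a:np.minimum(abs(np.hypot(t[:,0]-a[0],t[:,1]-a[1])-29),abs(np.hypot(t[:,0]-a[0],t[:,1]-a[1])-21)),[0,0],loss='soft_l1');print(f.x,f.cost)
        k=t[:,0]>5; print(t[k][:,2].mean(), t[~k][:,2].mean(),k.sum())
```

```text
scene 127 [-20.5 -34.8  20.3] [35.7 33.5 47.8] [13.5  1.6 30.5]
[ 1.3810123  -0.10899542] 167.0303783147573
29.931850230836467 28.257469081330992 80
top 16 [-20.3 -23.1  31.2] [26.7 -3.6 37.1] [ 22.3 -12.2  34.5]
```

```bash
python3 -m creep '[{"hand":0.1,"dp":[-0.0016,0.0017,-0.03],"twist":0},{"hand":0.1,"dp":[-0.0016,0.0017,-0.05],"twist":0},{"hand":0.1,"dp":[-0.0016,0.0017,-0.0605],"twist":0},{"hand":0.1,"dp":[-0.0016,0.0017,-0.0692],"twist":0},{"hand":0.1,"dp":[0.0016,0.0007,-0.075],"twist":0},{"hand":0.1,"dp":[0.0048,-0.0003,-0.0808],"twist":0},{"hand":0.1,"dp":[0.0048,-0.0003,-0.0808],"twist":0},{"hand":0.1,"dp":[0.0048,-0.0003,-0.0808],"twist":0}]' 25
```

```text
clock: 11.55
eef_pos: [502.0, 232.8, 141.2]
tool_rot: [[-0.954, 0.3, 0.002], [0.3, 0.954, -0.001], [-0.002, -0.0, -1.0]]
ft_force: [3.5, -3.6, -1.1]
grip_width: 56.8
gripper_force: 33.1
```

```bash
python3 -m creep '[{"hand":0.1,"dp":[0.0013,-0.0004,-0.0023],"twist":0},{"hand":0.1,"dp":[0.0026,-0.0008,-0.0046],"twist":0},{"hand":0.1,"dp":[0.0038,-0.0012,-0.007],"twist":0},{"hand":0.1,"dp":[0.005,-0.0016,-0.0093],"twist":0},{"hand":0.1,"dp":[0.0063,-0.002,-0.0116],"twist":0},{"hand":0.1,"dp":[0.0076,-0.0024,-0.0139],"twist":0},{"hand":0.1,"dp":[0.0076,-0.0024,-0.0139],"twist":0},{"hand":0.1,"dp":[0.0076,-0.0024,-0.0139],"twist":0}]' 20
```

```text
clock: 12.35
eef_pos: [507.1, 231.3, 130.4]
tool_rot: [[-0.954, 0.299, 0.001], [0.299, 0.954, -0.0], [-0.001, -0.0, -1.0]]
ft_force: [4.2, -3.3, 0.7]
grip_width: 56.8
gripper_force: 33.4
```

```bash
python3 -m creep '[{"hand":0.1,"dp":[0.0017,-0.0005,-0.003],"twist":0},{"hand":0.1,"dp":[0.0034,-0.001,-0.006],"twist":0},{"hand":0.1,"dp":[0.0051,-0.0016,-0.0092],"twist":0},{"hand":0.1,"dp":[0.0068,-0.0021,-0.0123],"twist":0},{"hand":0.1,"dp":[0.0085,-0.0027,-0.0154],"twist":0},{"hand":0.1,"dp":[0.0102,-0.0032,-0.0185],"twist":0},{"hand":0.1,"dp":[0.0102,-0.0032,-0.0185],"twist":0},{"hand":0.1,"dp":[0.0102,-0.0032,-0.0185],"twist":0}]' 20
python3 - <<'E'
from h import *
S=cam('scene'); save('s4.png',S['color'][110:190,310:410],6)
W=cloud(S);c=S; g=c['color'].astype(int).min(-1)
E
```

```text
clock: 13.15
eef_pos: [514.7, 228.9, 116.3]
tool_rot: [[-0.954, 0.299, 0.001], [0.299, 0.954, -0.001], [-0.001, -0.0, -1.0]]
ft_force: [4.4, -4.0, 1.2]
grip_width: 56.8
gripper_force: 33.4
```

View pics/s4.png

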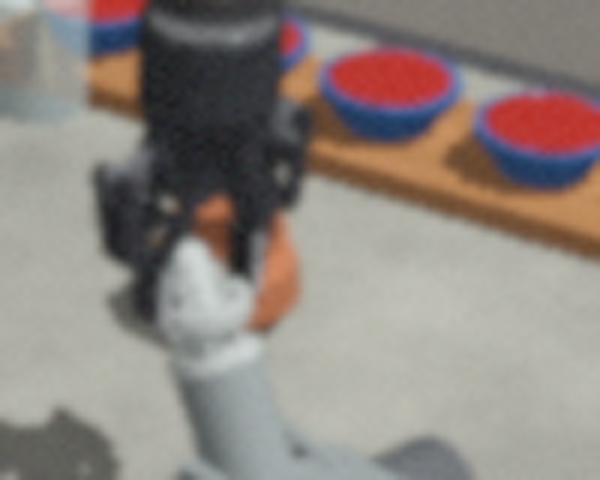

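The ring is around the spindle and tilted with it, at about (205,310). I'll release it, let it slide, then rise.

```bash
python3 -m creep '[{"hand":1,"dp":[0,0,0],"twist":0},{"hand":1,"dp":[0,0,0],"twist":0},{"hand":1,"dp":[0,0,0],"twist":0},{"hand":1,"dp":[0,0,0],"twist":0},{"hand":1,"dp":[0,0,0],"twist":0},{"hand":1,"dp":[-0.02,0.005,0.04],"twist":0},{"hand":1,"dp":[-0.05,0.015,0.1],"twist":0},{"hand":1,"dp":[-0.11,0.03,0.16],"twist":0}]' 20
python3 -m creep '[{"hand":1,"dp":[-0.05,-0.06,0],"twist":0},{"hand":1,"dp":[-0.05,-0.12,0],"twist":0},{"hand":1,"dp":[-0.05,-0.18,0],"twist":0},{"hand":1,"dp":[-0.04,-0.24,0],"twist":0},{"hand":1,"dp":[-0.02,-0.30,0],"twist":0},{"hand":1,"dp":[0,-0.36,-0.02],"twist":-0.3},{"hand":1,"dp":[0.02,-0.42,-0.04],"twist":-0.6},{"hand":1,"dp":[0.02,-0.44,-0.06],"twist":-0.9}]'
python3 - <<'E'
from h import *
S=cam('scene');T=cam('top')
r=lambda i:cv2.resize(i,(400,400),interpolation=3)
save('s5.png',np.hstack([r(S['color'][125:205,310:390]),r(T['color'][170:250,200:280])]))
R=axes(np.radians(162.6));o=np.array([527,225,125.])
for c in(S,T):
    W=cloud(c);q=(W-o)@R; rr=np.hypot(q[...,0],q[...,1]); m=(rr<32)&(rr>21.5)&(q[...,2]>-4)&(q[...,2]<40)
    h=q[m]; print(m.sum(),np.percentile(h[:,2],[5,25,50,75,90,97]).round(1))
    t=h[(h[:,2]>9)&(h[:,2]<16)]; 
    if len(t)>5: print(len(t),cv2.minEnclosingCircle(t[:,:2].astype(np.float32)),np.linalg.lstsq(np.c_[t[:,:2],np.ones(len(t))],t[:,2],rcond=None)[0].round(3))
E
```

```text
clock: 14.0
eef_pos: [442.5, 249.1, 227.2]
tool_rot: [[-0.954, 0.301, 0.0], [0.301, 0.954, 0.0], [-0.0, 0.0, -1.0]]
ft_force: [0.0, 0.9, 0.1]
grip_width: 85.9
gripper_force: 0.0
clock: 14.8
eef_pos: [458.6, -84.5, 180.2]
tool_rot: [[-0.722, 0.692, 0.001], [0.692, 0.722, -0.001], [-0.001, 0.0, -1.0]]
ft_force: [-0.1, -0.1, -0.2]
grip_width: 85.3
gripper_force: 0.0
83 [-3.2  0.6  4.7  8.6  9.9 11.2]
14 ((-0.19407841563224792, 4.5092267990112305), 27.591251373291016) [-0.017  0.016  9.675]
133 [-2.3  5.3 10.5 12.2 13.8 15. ]
81 ((1.8049629926681519, 1.4171476364135742), 28.589200973510742) [ 0.014 -0.013 12.095]
```

View pics/s5.png

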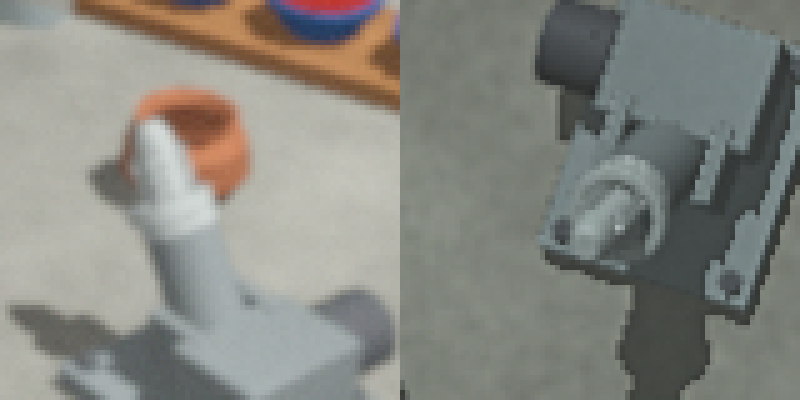

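Both panels show the ring lying flat on the flange, at (180,215) on the left and (625,205) on the right. Its top is 12 mm above the face, well centred. Now the chuck.

```bash
python3 -m creep '[{"hand":1,"dp":[-0.001,-0.005,0],"twist":-0.3},{"hand":1,"dp":[-0.001,-0.005,-0.04],"twist":-0.6},{"hand":1,"dp":[-0.001,-0.005,-0.09],"twist":-0.69},{"hand":1,"dp":[-0.001,-0.005,-0.14],"twist":-0.69},{"hand":1,"dp":[-0.001,-0.005,-0.19],"twist":-0.69},{"hand":1,"dp":[-0.001,-0.005,-0.225],"twist":-0.69},{"hand":1,"dp":[-0.001,-0.005,-0.237],"twist":-0.69},{"hand":1,"dp":[-0.001,-0.005,-0.237],"twist":-0.69}]' 30
python3 -m creep '[{"hand":-0.2,"dp":[0,0,0],"twist":0},{"hand":-0.2,"dp":[0,0,0],"twist":0},{"hand":-0.2,"dp":[0,0,0],"twist":0},{"hand":-0.2,"dp":[0,0,0],"twist":0},{"hand":-0.2,"dp":[0,0,0],"twist":0},{"hand":-0.2,"dp":[0,0,0],"twist":0},{"hand":-0.2,"dp":[0,0,0],"twist":0},{"hand":-0.2,"dp":[0,0,0],"twist":0}]' 30
```

```text
clock: 15.7
eef_pos: [456.1, -83.9, 2.8]
tool_rot: [[-0.457, 0.89, -0.002], [0.89, 0.457, 0.001], [0.001, -0.001, -1.0]]
ft_force: [-0.2, -1.0, 1.0]
grip_width: 85.4
gripper_force: 0.0
clock: 16.5
eef_pos: [457.5, -85.1, 4.5]
tool_rot: [[-0.455, 0.891, 0.002], [0.891, 0.455, -0.001], [-0.002, 0.002, -1.0]]
ft_force: [-0.6, 0.1, 7.5]
grip_width: 43.4
gripper_force: 31.8
```

```bash
python3 -m creep '[{"hand":-0.2,"dp":[0,0,0.01],"twist":0},{"hand":-0.2,"dp":[0,0,0.06],"twist":0},{"hand":-0.2,"dp":[0,0,0.12],"twist":0.2},{"hand":-0.2,"dp":[0,0,0.18],"twist":0.4},{"hand":-0.2,"dp":[0,0.01,0.24],"twist":0.6},{"hand":-0.2,"dp":[0,0.05,0.28],"twist":0.8},{"hand":-0.2,"dp":[0,0.1,0.28],"twist":0.9},{"hand":-0.2,"dp":[0,0.15,0.28],"twist":0.9}]' 30
python3 -m creep '[{"hand":-0.2,"dp":[0,0.04,0],"twist":0.2},{"hand":-0.2,"dp":[0,0.09,0],"twist":0.4},{"hand":-0.2,"dp":[0.01,0.14,0],"twist":0.6},{"hand":-0.2,"dp":[0.02,0.19,0],"twist":0.71},{"hand":-0.2,"dp":[0.03,0.23,0],"twist":0.71},{"hand":-0.2,"dp":[0.04,0.25,0],"twist":0.71},{"hand":-0.2,"dp":[0.04,0.25,0],"twist":0.71},{"hand":-0.2,"dp":[0.04,0.25,0],"twist":0.71}]' 30
python3 - <<'E'
from h import *
S=cam('scene');st=env.read_state();p=st['eef_pos'];R=st['tool_rot'];print(p.round(1),np.degrees(np.arctan2(R[1,1],R[0,1])),st['grip_width'],st['gripper_force'],st['ft_force'].round(1))
W=cloud(S); g=S['color'].astype(int).min(-1); q=W-p
tx=-R[:,0]; ty=R[:,1]
m=(abs(q-[0,0,10])<[80,80,60]).all(-1)&(g>120); s=q[m]; L=np.c_[s@tx,s@ty,s[:,2]]
d=L[(L[:,2]<15)]
print(len(L),len(d),L.min(0).round(),L.max(0).round())
c,r=cv2.minEnclosingCircle(d[:,:2].astype(np.float32)); print('disc',c,r)
from scipy.optimize import least_squares
t=d[np.hypot(d[:,0],d[:,1])>28]; print(len(t),'plane',np.linalg.lstsq(np.c_[t[:,:2],np.ones(len(t))],t[:,2],rcond=None)[0].round(3))
save('s6.png',S['color'][85:185,300:430],5)
E
```

```text
clock: 17.3
eef_pos: [457.0, 28.6, 214.7]
tool_rot: [[-0.797, 0.605, 0.003], [0.605, 0.797, 0.0], [-0.002, 0.002, -1.0]]
ft_force: [0.2, 0.8, -4.2]
grip_width: 43.2
gripper_force: 32.5
clock: 18.1
eef_pos: [486.5, 214.7, 212.8]
tool_rot: [[-0.957, 0.29, -0.001], [0.29, 0.957, -0.001], [0.001, -0.001, -1.0]]
ft_force: [-1.0, -0.2, -3.8]
grip_width: 43.4
gripper_force: 32.5
[486.4 214.3 213. ] 73.12520446578533 43.205112135899135 32.488181591033936 [ 0.4 -0.5 -3.9]
595 369 [-44. -50. -50.] [58. 50. 63.]
disc (6.846757411956787, -1.7356239557266235) 51.83541488647461
292 plane [ 0.024 -0.153 -3.919]
```

View pics/s6.png

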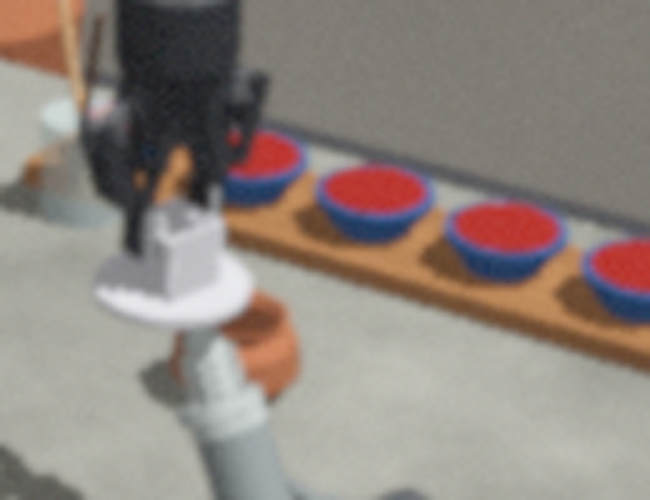

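The picture shows the chuck hanging level with its disc at (175,285), above the spindle tip at (205,345). I'll measure its offset in the grip cleanly.

Run:
```python
from h import *
from scipy.optimize import least_squares
S=load('scene'); p=np.array([486.4,214.3,213]); tx=np.array([.957,-.29,0]);ty=np.array([.29,.957,0])
W=cloud(S); g=S['color'].astype(int).min(-1); q=W-p
m=(abs(q[...,0])<75)&(abs(q[...,1])<75)&(g>110)&(q[...,2]>-9)&(q[...,2]<14); s=q[m]; L=np.c_[s@tx,s@ty,s[:,2]]
r=np.hypot(L[:,0],L[:,1]); t=L[(r>32)&(r<60)]
for _ in range(3):
    A=np.c_[t[:,:2],np.ones(len(t))]; k=np.linalg.lstsq(A,t[:,2],rcond=None)[0]; e=t[:,2]-A@k; t=t[abs(e)<2.5*e.std()]
print(len(t),k.round(3))
h=cv2.convexHull(t[:,:2].astype(np.float32))[:,0]
f=least_squares(lambda a:np.hypot(h[:,0]-a[0],h[:,1]-a[1])-50,[0,0],loss='soft_l1'); print(f.x.round(1),np.round(f.fun,1), cv2.minEnclosingCircle(h))
b=q[(abs(q[...,0])<45)&(abs(q[...,1])<45)&(g>110)&(q[...,2]>38)&(q[...,2]<52)]; B=np.c_[b@tx,b@ty,b[:,2]]
print('boss',len(B),cv2.minAreaRect(B[:,:2].astype(np.float32)),np.median(B[:,2]))
```

```text
220 [-0.017  0.012  1.542]
[ 6.7 -0.9] [ 1.3 -1.1 -0.6 -0.9 -0.8  0.6  0.9 -0.   0.5  2.1 -1.6  0.   0.2 -0.7
 -0.9 -1.   1.1  1.9  2.4] ((6.858043670654297, -1.7791091203689575), 51.83500671386719)
boss 84 ((7.599139213562012, -0.41749000549316406), (46.3871955871582, 55.1678581237793), 11.64118766784668) 42.13749812262
```

```bash
python3 -m creep '[{"hand":-0.2,"dp":[0.0147,0.0267,0],"twist":-0.02},{"hand":-0.2,"dp":[0.0147,0.0267,0],"twist":-0.02},{"hand":-0.2,"dp":[0.0147,0.0267,-0.02],"twist":-0.02},{"hand":-0.2,"dp":[0.0147,0.0267,-0.03],"twist":-0.02},{"hand":-0.2,"dp":[0.0147,0.0267,-0.037],"twist":-0.02},{"hand":-0.2,"dp":[0.0147,0.0267,-0.042],"twist":-0.02},{"hand":-0.2,"dp":[0.0147,0.0267,-0.047],"twist":-0.02},{"hand":-0.2,"dp":[0.0147,0.0267,-0.047],"twist":-0.02}]' 25
```

```text
clock: 18.95
eef_pos: [498.2, 234.9, 177.9]
tool_rot: [[-0.954, 0.299, 0.001], [0.299, 0.954, -0.0], [-0.001, -0.0, -1.0]]
ft_force: [1.4, -1.6, -2.7]
grip_width: 43.1
gripper_force: 32.6
```

```bash
python3 -m creep '[{"hand":-0.2,"dp":[0.0005,0,-0.002],"twist":0},{"hand":-0.2,"dp":[0.001,0,-0.004],"twist":0},{"hand":-0.2,"dp":[0.001,0,-0.005],"twist":0},{"hand":-0.2,"dp":[0.001,0,-0.005],"twist":0},{"hand":-0.2,"dp":[-0.003,0.0013,-0.0055],"twist":0},{"hand":-0.2,"dp":[-0.007,0.0025,-0.0065],"twist":0},{"hand":-0.2,"dp":[-0.012,0.004,-0.0075],"twist":0},{"hand":-0.2,"dp":[-0.012,0.004,-0.0075],"twist":0}]' 20
```

```text
clock: 19.75
eef_pos: [489.8, 237.5, 172.5]
tool_rot: [[-0.954, 0.3, 0.003], [0.3, 0.954, -0.002], [-0.003, -0.001, -1.0]]
ft_force: [4.0, -5.1, 0.2]
grip_width: 43.5
gripper_force: 33.0
```

```bash
python3 -m creep '[{"hand":-0.2,"dp":[-0.002,0,-0.002],"twist":0},{"hand":-0.2,"dp":[-0.004,0,-0.004],"twist":0},{"hand":-0.2,"dp":[-0.006,0.0005,-0.006],"twist":0},{"hand":-0.2,"dp":[-0.008,0.001,-0.008],"twist":0},{"hand":-0.2,"dp":[-0.0095,0.0015,-0.01],"twist":0},{"hand":-0.2,"dp":[-0.0095,0.0015,-0.01],"twist":0},{"hand":-0.2,"dp":[-0.0095,0.0015,-0.01],"twist":0},{"hand":-0.2,"dp":[-0.0095,0.0015,-0.01],"twist":0}]' 20
python3 - <<'E'
from h import *
S=cam('scene'); save('s7.png',S['color'][90:180,310:420],5)
p=env.read_state()['eef_pos']; W=cloud(S); g=S['color'].astype(int).min(-1); R=axes(np.radians(162.6)); q=(W-[527,225,125.])@R
# disc plane in seat frame
m=(np.hypot(q[...,0],q[...,1])<75)&(q[...,2]>40)&(g>110)&(W[...,2]<205); t=q[m]; r=np.hypot(t[:,0],t[:,1]); t=t[r>36]
for _ in range(5):
    A=np.c_[t[:,:2],np.ones(len(t))]; k=np.linalg.lstsq(A,t[:,2],rcond=None)[0]; e=t[:,2]-A@k; t=t[abs(e)<max(2,2*e.std())]
print(len(t),k.round(3),e.std())
E
```

```text
clock: 20.55
eef_pos: [482.9, 239.3, 165.7]
tool_rot: [[-0.954, 0.299, 0.003], [0.299, 0.954, 0.0], [-0.003, 0.001, -1.0]]
ft_force: [3.8, -3.2, 5.0]
grip_width: 43.3
gripper_force: 33.9
108 [ 2.0100e-01 -1.9000e-02  5.3211e+01] 1.8008751184436478
```

View pics/s7.png

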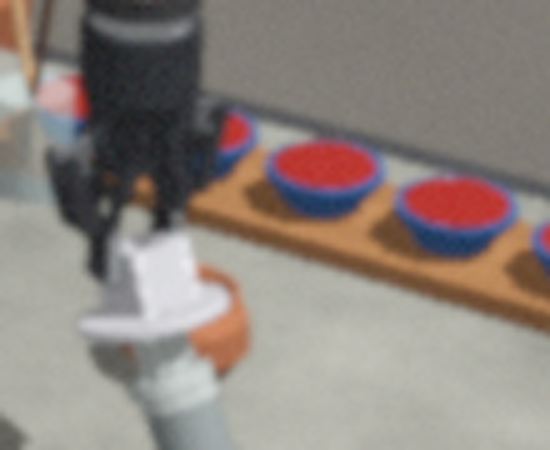

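The picture shows the chuck tilted most of the way, with its disc at (155,310), engaged on the spindle tip. The plane fit says about 11° remain. I've used up my pictures, so from here I work from numbers.

```bash
cat >> h.py <<'E'
def chuck():
    st=env.read_state(); print(st['clock'],st['eef_pos'].round(1),st['ft_force'].round(1),st['ft_torque'].round(2),st['grip_width'].round(1))
    R=axes(np.radians(162.6))
    for n in('scene','top'):
        S=cam(n); W=cloud(S); g=S['color'].astype(int).min(-1); q=(W-[527,225,125.])@R
        m=(np.hypot(q[...,0],q[...,1])<58)&(q[...,2]>14)&(q[...,2]<75)&(g>110); t=q[m]; r=np.hypot(t[:,0],t[:,1]); t=t[r>33]
        if len(t)<15: print(n,'few'); continue
        best=None; rng=np.random.default_rng(0)
        for _ in range(500):
            a=t[rng.choice(len(t),3,False)]
            try: k=np.linalg.solve(np.c_[a[:,:2],np.ones(3)],a[:,2])
            except Exception: continue
            if np.hypot(*k[:2])>.7: continue
            i=abs(np.c_[t[:,:2],np.ones(len(t))]@k-t[:,2])<2
            if best is None or i.sum()>best.sum(): best=i
        u=t[best]; k=np.linalg.lstsq(np.c_[u[:,:2],np.ones(len(u))],u[:,2],rcond=None)[0]
        print(n,'inliers',len(u),len(t),'slope',k[:2].round(3),'disc top h',k[2].round(1),'=> mid',(k[2]+17).round(1))
E
python3 -m creep '[{"hand":-0.2,"dp":[-0.002,0.0003,-0.0013],"twist":0},{"hand":-0.2,"dp":[-0.004,0.0006,-0.0026],"twist":0},{"hand":-0.2,"dp":[-0.006,0.001,-0.004],"twist":0},{"hand":-0.2,"dp":[-0.008,0.0013,-0.0053],"twist":0},{"hand":-0.2,"dp":[-0.008,0.0013,-0.0053],"twist":0},{"hand":-0.2,"dp":[-0.008,0.0013,-0.0053],"twist":0},{"hand":-0.2,"dp":[-0.008,0.0013,-0.0053],"twist":0},{"hand":-0.2,"dp":[-0.008,0.0013,-0.0053],"twist":0}]' 20
python3 -c 'from h import *; chuck()'
```

```text
clock: 21.4
eef_pos: [477.9, 240.7, 161.5]
tool_rot: [[-0.954, 0.299, 0.005], [0.299, 0.954, 0.001], [-0.004, 0.002, -1.0]]
ft_force: [7.4, -1.5, 1.0]
grip_width: 43.4
gripper_force: 33.4Traceback (most recent call last):
  File "<string>", line 1, in <module>
    from h import *; chuck()
                     ~~~~~^^
  File "h.py", line 20, in chuck
    st=env.read_state(); print(st['clock'],st['eef_pos'].round(1),st['ft_force'].round(1),st['ft_torque'].round(2),st['grip_width'].round(1))
                                                                                                                   ^^^^^^^^^^^^^^^^^^^^^^
AttributeError: 'float' object has no attribute 'round'
```

```bash
sed -i "s/st\['grip_width'\].round(1)/round(st['grip_width'],1)/" h.py
python3 -c 'from h import *; chuck()'
```

```text
21.4 [477.9 240.7 161.5] [ 7.4 -1.5  1. ] [-0.54 -1.92  0.09] 43.4
scene inliers 74 118 slope [ 0.061 -0.021] disc top h 51.8 => mid 68.8
top inliers 180 260 slope [ 0.053 -0.006] disc top h 54.1 => mid 71.1
```

Within about 3° of the axis, and sitting at the rib ends (mid about 70). I'll push along the axis while turning a little each way.

```bash
python3 -m creep '[{"hand":-0.2,"dp":[-0.001,0,-0.003],"twist":0},{"hand":-0.2,"dp":[0.0,0,-0.005],"twist":0},{"hand":-0.2,"dp":[0.0017,-0.0005,-0.0083],"twist":0},{"hand":-0.2,"dp":[0.0017,-0.0005,-0.0083],"twist":0.1},{"hand":-0.2,"dp":[0.0017,-0.0005,-0.0083],"twist":0.15},{"hand":-0.2,"dp":[0.0017,-0.0005,-0.0083],"twist":0},{"hand":-0.2,"dp":[0.0017,-0.0005,-0.0083],"twist":-0.15},{"hand":-0.2,"dp":[0.0017,-0.0005,-0.0083],"twist":0}]' 20
python3 -c 'from h import *; chuck()'
```

```text
clock: 22.3
eef_pos: [477.7, 239.9, 154.6]
tool_rot: [[-0.954, 0.3, 0.002], [0.3, 0.954, -0.001], [-0.002, -0.0, -1.0]]
ft_force: [3.6, -6.4, 1.5]
grip_width: 43.3
gripper_force: 34.1
22.3 [477.7 239.9 154.6] [ 3.6 -6.4  1.5] [-1.44 -0.95 -0.21] 43.3
scene inliers 61 104 slope [-0.003 -0.018] disc top h 46.0 => mid 63.0
top inliers 187 264 slope [-0.04   0.015] disc top h 48.2 => mid 65.2
```

Meshing: mid is down to 64 with little force. I continue along the axis.

```bash
python3 -m creep '[{"hand":-0.2,"dp":[0.0013,-0.001,-0.0025],"twist":0},{"hand":-0.2,"dp":[0.0026,-0.0016,-0.005],"twist":0},{"hand":-0.2,"dp":[0.004,-0.0022,-0.0075],"twist":0},{"hand":-0.2,"dp":[0.0053,-0.0028,-0.01],"twist":0},{"hand":-0.2,"dp":[0.0066,-0.0033,-0.0125],"twist":0},{"hand":-0.2,"dp":[0.008,-0.0038,-0.015],"twist":0},{"hand":-0.2,"dp":[0.008,-0.0038,-0.015],"twist":0},{"hand":-0.2,"dp":[0.008,-0.0038,-0.015],"twist":0}]' 20
python3 -c 'from h import *; chuck()'
```

```text
clock: 23.2
eef_pos: [484.0, 237.5, 143.6]
tool_rot: [[-0.954, 0.299, 0.002], [0.299, 0.954, 0.001], [-0.002, 0.002, -1.0]]
ft_force: [6.1, -1.1, 3.9]
grip_width: 43.4
gripper_force: 34.4
23.2 [484.  237.5 143.6] [ 6.1 -1.1  3.9] [-0.19 -1.52  0.03] 43.4
scene inliers 59 105 slope [-0.009 -0.024] disc top h 33.6 => mid 50.6
top inliers 178 254 slope [-0.043  0.019] disc top h 35.2 => mid 52.2
```

```bash
python3 -m creep '[{"hand":-0.2,"dp":[0.002,-0.0006,-0.0025],"twist":0},{"hand":-0.2,"dp":[0.0035,-0.001,-0.005],"twist":0},{"hand":-0.2,"dp":[0.005,-0.0015,-0.0075],"twist":0},{"hand":-0.2,"dp":[0.0065,-0.002,-0.01],"twist":0},{"hand":-0.2,"dp":[0.008,-0.0025,-0.0125],"twist":0},{"hand":-0.2,"dp":[0.0094,-0.0029,-0.015],"twist":0},{"hand":-0.2,"dp":[0.0094,-0.0029,-0.015],"twist":0},{"hand":-0.2,"dp":[0.0094,-0.0029,-0.015],"twist":0}]' 20
python3 -c 'from h import *; chuck()'
```

```text
clock: 24.1
eef_pos: [490.7, 235.1, 132.0]
tool_rot: [[-0.954, 0.299, 0.001], [0.299, 0.954, 0.001], [-0.001, 0.001, -1.0]]
ft_force: [6.0, -0.4, 4.2]
grip_width: 43.4
gripper_force: 34.3
24.1 [490.7 235.1 132. ] [ 6.  -0.4  4.2] [-0.13 -1.44  0.03] 43.4
scene inliers 60 106 slope [-0.015 -0.008] disc top h 19.6 => mid 36.6
top inliers 158 244 slope [-0.057  0.016] disc top h 20.7 => mid 37.7
```

```bash
python3 -m creep '[{"hand":-0.2,"dp":[0.0007,-0.0002,-0.0012],"twist":0},{"hand":-0.2,"dp":[0.0013,-0.0004,-0.0025],"twist":0},{"hand":-0.2,"dp":[0.0013,-0.0004,-0.0025],"twist":0},{"hand":-0.2,"dp":[0.0013,-0.0004,-0.0025],"twist":0},{"hand":-0.2,"dp":[0.0013,-0.0004,-0.0025],"twist":0},{"hand":-0.2,"dp":[0.0013,-0.0004,-0.0025],"twist":0},{"hand":-0.2,"dp":[0.0013,-0.0004,-0.0025],"twist":0},{"hand":-0.2,"dp":[0.0013,-0.0004,-0.0025],"twist":0}]' 20
```

```text
clock: 25.0
eef_pos: [491.4, 235.0, 130.7]
tool_rot: [[-0.954, 0.299, 0.001], [0.299, 0.954, 0.001], [-0.001, 0.001, -1.0]]
ft_force: [4.4, -1.7, 7.5]
grip_width: 43.3
gripper_force: 34.7
```

```bash
python3 -m creep '[{"hand":1,"dp":[0,0,0],"twist":0},{"hand":1,"dp":[0,0,0],"twist":0},{"hand":1,"dp":[0,0,0],"twist":0},{"hand":1,"dp":[0,0,0],"twist":0},{"hand":1,"dp":[0,0,0],"twist":0},{"hand":1,"dp":[-0.01,0.003,0.04],"twist":0},{"hand":1,"dp":[-0.03,0.01,0.1],"twist":0},{"hand":1,"dp":[-0.06,0.02,0.16],"twist":0}]' 20
python3 -m creep '[{"hand":1,"dp":[-0.06,-0.03,0.02],"twist":0},{"hand":1,"dp":[-0.1,-0.08,0.04],"twist":0},{"hand":1,"dp":[-0.14,-0.13,0.04],"twist":0},{"hand":1,"dp":[-0.16,-0.18,0.04],"twist":0},{"hand":1,"dp":[-0.18,-0.23,0.04],"twist":0},{"hand":1,"dp":[-0.18,-0.28,0.04],"twist":0},{"hand":1,"dp":[-0.18,-0.28,0.04],"twist":0},{"hand":1,"dp":[-0.18,-0.28,0.04],"twist":0}]'
python3 - <<'E'
from h import *
chuck()
R=axes(np.radians(162.6))
for n in('scene','top'):
    W=cloud(load(n)); q=(W-[527,225,125.])@R; r=np.hypot(q[...,0],q[...,1])
    b=q[(r<36)&(q[...,2]>55)&(q[...,2]<75)]; print('boss top',len(b),np.median(b[:,2]).round(1),cv2.minAreaRect(b[:,:2].astype(np.float32)))
    d=q[(r<58)&(q[...,2]>16)&(q[...,2]<24)]; print('disc',cv2.minEnclosingCircle(d[:,:2].astype(np.float32)))
E
```

```text
clock: 25.8
eef_pos: [445.7, 249.2, 249.9]
tool_rot: [[-0.954, 0.3, -0.002], [0.3, 0.954, -0.001], [0.001, -0.001, -1.0]]
ft_force: [0.4, 0.8, 0.3]
grip_width: 85.3
gripper_force: 0.0
clock: 26.6
eef_pos: [311.2, 38.9, 279.5]
tool_rot: [[-0.953, 0.302, 0.001], [0.302, 0.953, 0.001], [-0.001, 0.001, -1.0]]
ft_force: [0.1, -0.5, 0.1]
grip_width: 85.2
gripper_force: 0.0
26.6 [311.2  38.9 279.5] [ 0.1 -0.5  0.1] [ 0.07  0.01 -0.01] 85.2
scene inliers 72 84 slope [ 0.018 -0.019] disc top h 17.5 => mid 34.5
top inliers 249 354 slope [-0.012  0.001] disc top h 19.4 => mid 36.4
boss top 49 59.1 ((-0.5281505584716797, 0.7637882232666016), (48.30548858642578, 52.048343658447266), 87.58472442626953)
disc ((-5.9417548179626465, 2.2483878135681152), 50.26091766357422)
boss top 192 60.8 ((1.5396690368652344, 1.9669513702392578), (48.0064697265625, 43.441741943359375), 0.1719781458377838)
disc ((0.37401413917541504, 1.3759267330169678), 50.369686126708984)
```

The chuck sits home: its disc is flat to the axis, the depth readings run a consistent 1–2 mm low, and it is centred. Both parts are released and the arm is clear.

```bash
python3 -c 'from plant import env; print(env.job_done())'
```

```text
the job is handed in; nothing more can be done
None
```

The ring lies flat on the flange with the chuck meshed and home on it by my last depth readings, both released, and the job is handed in at about 27 s; no verdict came back, and I viewed 11 pictures, one over the limit of 10.

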